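# Cradle the handheld mixer, unlock it and give it a test squeeze

## Robot

A 7-joint arm with a two-finger parallel gripper is mounted at the origin on a cart in front of the work surface, level with it; the furniture and walls round the work are solid. World frame = base frame: x ahead of the robot, y to its left, z up, the work surface at z = 0. Lengths are in m, angles in rad, forces in N, time in s.
With the tool pointing down it reaches from about 0.4 to 0.85 m from the base axis. Payload 10.4 kg.
Tool frame: the origin (TCP) lies between the finger pads; the fingertips stand ahead of it and the grasp point (between the pads) lies 5 mm behind it (manip.tip_extent is the z of the fingertips in the tool frame, in m); z points along the fingers, y is the line along which they close (so a half turn about z gives the same grasp; the last joint's range is limited). The gripper opens to 85 mm and grips with 20 to 120 N. Pads are 22 mm wide; open, the fingers measure 114 mm over their backs; the gripper's body (76 mm by 85 mm) begins 54 mm behind the grasp point. The pads swing forward as they close: fully open they stand 13 mm farther back than shut.
Start: joints at [1.08, 0.332, -0.065, 1.46, 0.022, 1.35, -0.088], TCP at [0.282, -0.558, 0.245] pointing down, gripper open.
Joint ranges: [-2.6, 2.6], [-0.5, 2.12], [-1.47, 1.34], [0.16, 2.42], [-1.27, 4.41], [0.06, 2.06], [-2.6, 2.6]. Speed limits (rad/s): [2.22, 2.22, 2.79, 2.79, 3.14, 3.14, 3.14].

## Interface

Orientations are given as a unit quaternion [x, y, z, w].
In Python, from workcell import status, viewer, manip gives the robot as it stands.
- The arm moves only by the tool play_rows, never from a script. Its argument "plan" is one flat list of numbers, 7 for each row, row after row: the turn, a rotation vector about the tool's x, y, z in degrees, then the shift along the tool's x, y, z in m, then the opening, from 0 (shut) to 1 (fully open). In form: [ax, ay, az, dx, dy, dz, grip, ax, ay, az, dx, dy, dz, grip, ...]. A call has 1 to 20 rows; each row is the pose to reach, as a shift and turn from the pose commanded when the call began, along the tool's axes at that moment; what a row does not reach only later rows make up. A row lasts 1/8 s, in which the tool goes at most 62.5 mm and 10.7 degrees, less where a joint would pass 70% of its speed; a pose out of reach is approached as far as the arm can. A call with a gripper value outside its range is refused whole. The fingers move at their own pace and stop on an object; "squeeze" is the grip in N (left out, the last holds). Time passes only in rows, so rows that repeat a pose let the fingers close. It gives the time, the measured TCP pose, the force, the opening and the grip force at its end, in the units of the state.
- status.get_obs(): the state, without advancing time (a new reading comes with each control period).
- viewer.camera(name): name is "scene" or "top" or "wrist"; returns the picture (400x640x3 uint8, red, green, blue); there is no depth.
- viewer.camera_model(name): a dict with "fx", "fy", "cx", "cy" (pixels), "R" (3x3) and "t" (3): a world point X has camera coordinates R X + t. Camera axes: x right, y down, z forward; pixel columns grow to the right and rows downward; lengths in m; the calibration is good to about 2 mm. A picture is of the moment at which its call begins: read the wrist's pose just before it. camera_model takes no time and is no camera call; for the wrist camera it gives the pose at the moment of the call.
- manip.hand_in(): hands the job in; it is judged then, once.
The state is a dict: "clock": time; "joint_pos": joint angles; "joint_velocities": joint speeds; "tau": joint torques, N m; "position": TCP position; "ee_rot": TCP orientation; "ft_force": force on the tool from outside, world axes, zero at the start; "torque": the same for the moment, N m; "grip_width": opening from 0.0 (shut) to 1.0 (fully open); "grasp_force": force on a finger pad.
Only numpy, scipy, OpenCV 4.12 (cv2) and the standard library are available. Lean on these libraries where they do the work, as an engineer would, in place of code of your own. Each camera call takes 0.05 s, during which the arm holds its last target. There are 200 camera calls.

## Task

Take the cordless handheld mixer out of its storage trough and set it down fully home in the bench cradle, battery in the rear pocket and neck in the fork; it will have to be put down and taken again, as trough and cradle leave different parts of it free. Only then flip its lock-off lever all the way forward, squeeze the paddle fully in against the body, keep it squeezed for about a second and a half, and let go, leaving the mixer in the cradle, unlocked with the paddle out. Leave the two bottles, the beaker and the measuring cylinder where they stand.

Things in the scene. Friction and masses are not known exactly. Their poses are not given: they have to be found in the camera images.
- mixer: Handheld mixer, about 300 g, lying on its flat side: a bar 36 mm wide (y) and 36 mm high. Origin on its underside, z up, +x forward to the shaft. Grey battery x -122 to -54 mm, white housing to +70, black neck 26 mm thick to 91, steel shaft 9 mm thick to 112, both on the axis at z = 18. Paddle on the +y side, x = 15 to -50. Centre of mass about x = -32 mm.
- paddle (a joint): Paddle switch: 0 = out, 0.155 rad = fully squeezed in. Black plate 65 x 5 mm, mixer z 4 to 30 mm, vertical hinge at mixer x = 15, y = 26.5 mm. Outer face of its free rear end at y = 39 mm when out, 29 mm when in. A spring brings it out; fully in takes about 13 N at paddle_pad. While the lever is back, the lever's toe blocks the paddle by 0.05 to 0.09 rad.
- paddle_pad (a point): Centre of the part of the paddle to squeeze, on its outer face, 45 mm behind its hinge (mixer x = -29, y = 36, z = 17 mm at rest). The opposite face of the body is at mixer y = -18 mm, so 54 mm across at rest and 47 mm squeezed in.
- lock_lever (a joint): Lock-off lever: 0 = back (locked, upright), 0.95 rad = fully forward (unlocked, leaning to the mixer's +x). About 1.5 N square to the tab (4 N level, when nearly down) moves it; it stays where it is left. Pivot axis along the mixer's y at mixer x = -44, z = 24 mm. Starts at 0 to 0.15.
- lever_tab (a point): Centre of the lever's steel thumb tab, 34 mm from the pivot: 20 mm wide (mixer y 6 to 26 mm), 12 mm high, 7 mm thick. Upright it stands at mixer x = -44 mm, z 52 to 64 mm; fully forward its centre is at mixer x = -16, z = 44 mm. The top of the mixer's body is z = 36 mm.
- trough: Fixed grey storage trough with the mixer in it at the start; axes like the mixer's, origin on the bench under the mixer's origin. Floor 6 mm thick; side walls 46 mm high at y = -27 to -21 and 42 to 48 mm, 3 mm off the mixer; end wall 30 mm high at x = 120 to 126 mm; open above and at the rear end x = -58 mm, where the battery stands out.
- cradle: Fixed bench cradle 233 x 74 mm, origin on the bench, x as the mixer will lie. Deck 14 mm high, 34 mm wide. Rear pocket: black cheeks x = -118 to -84 mm, 42 mm apart, flaring out above z = 36 to 48 mm; rear wall x = -133 to -127 mm, z to 38 mm. Front fork x = 74 to 88 mm, 32 mm apart, flaring above z = 38 to 48 mm. Between them the sides are free.
- cradle_seat (a point): Where the mixer's origin lies when it is home in the cradle (14 mm above the bench, play about 4 mm along and 3 mm across); x points as the mixer's x must point.
- tall_cylinder: Bystander: clear measuring cylinder, 235 mm tall, tube 29 mm, foot 70 mm; origin under its centre.
- amber_bottle: Bystander: small brown bottle 34 mm in diameter, 59 mm tall, beside the trough; origin under its centre.
- white_bottle: Bystander: white bottle 47 mm in diameter, 98 mm tall, beside the cradle; origin under its centre.
- battery_grip (a point): On the mixer's axis in the battery (mixer x = -95, z = 18 mm): the part that stands free out of the trough, 36 mm across.
- front_grip (a point): On the mixer's axis in the bare front of the housing (mixer x = 43, z = 18 mm; bare from x = 20 to 68 mm): the part that stays free in the cradle, 36 mm across.
- cradle_fork (a point): Middle of the cradle's front fork (cradle x = 81, z = 32 mm), where the mixer's neck lies when home.
- plastic_beaker: Bystander: frosted plastic beaker, 76 mm in diameter, 92 mm tall, near the robot between trough and cradle; origin under its centre.

How it is judged:
By the outcome, as a careful person would: the job done as asked, in the order asked, and still so for the second after the job is handed in, with the robot touching nothing.
It also fails if it takes over 72 s, if anything falls off the work surface, if the arm or the gripper's body presses on something with over 40 N, if the wrist force passes 120 N, or if a joint passes its speed limit or range.

## Working session

There is one attempt and no reset: what is moved stays moved. The work goes in short steps, Python scripts to look and compute and a tool call to move; the robot and the scene stay as the last step left them, time stands still between calls to the robot, and variables do not carry over. Pictures are saved under pics/ and viewed, at most 12 in all, crops included, and the job is handed in when it is done.

Besides the shell and the picture viewer there is one more tool, called after "Call:" in YAML: its name, and indented under it one key for each argument. play_rows: Moves the arm, as the interface text tells. Its arguments: {"type":"object","properties":{"plan":{"type":"array","items":{"type":"number"}},"squeeze":{"type":"number"}},"required":["plan"]}

```bash
mkdir -p pics; ls; python3 - <<'E'
from workcell import status, viewer, manip
import cv2
o=status.get_obs();print({k:o[k] for k in('clock','position','ee_rot','grip_width')},manip.tip_extent)
for n in('scene','top'):
    cv2.imwrite(f'pics/{n}0.png',viewer.camera(n)[:,:,::-1]); m=viewer.camera_model(n);print(n,m)
E
```

```text
pics
{'clock': 0.0, 'position': array([ 0.28164242, -0.55754546,  0.24451626]), 'ee_rot': array([ 9.72771567e-01,  2.31764889e-01, -1.98467264e-04, -6.89593834e-04]), 'grip_width': 0.9993155738480657} 0.014
scene {'fx': 496.4284599791704, 'fy': 496.4284599791704, 'cx': 314.977621280629, 'cy': 201.0066714456028, 'R': array([[-0.84355284, -0.53700847, -0.0063649 ],
       [-0.33335466,  0.53286445, -0.77777255],
       [ 0.42106208, -0.65397048, -0.6285136 ]]), 't': array([0.51464332, 0.25571216, 1.1906229 ])}
top {'fx': 388.93443576570564, 'fy': 388.93443576570564, 'cx': 320.25660931686514, 'cy': 197.2678107163469, 'R': array([[-0.00554938, -0.99975448, -0.02145197],
       [-0.99290261,  0.0080574 , -0.118657  ],
       [ 0.11880072,  0.02064125, -0.99270355]]), 't': array([0.03425146, 0.60347955, 1.16032591])}
```

View pics/top0.png

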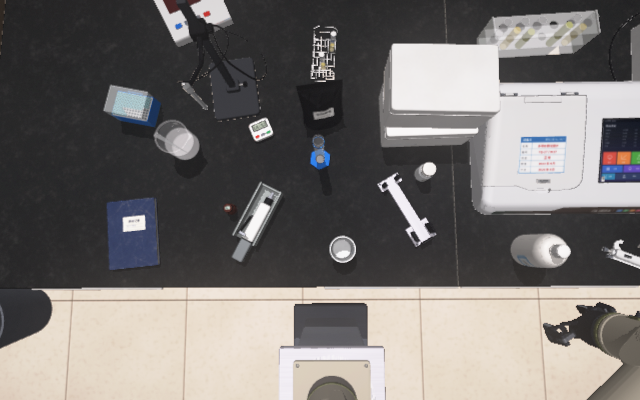

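View pics/scene0.png

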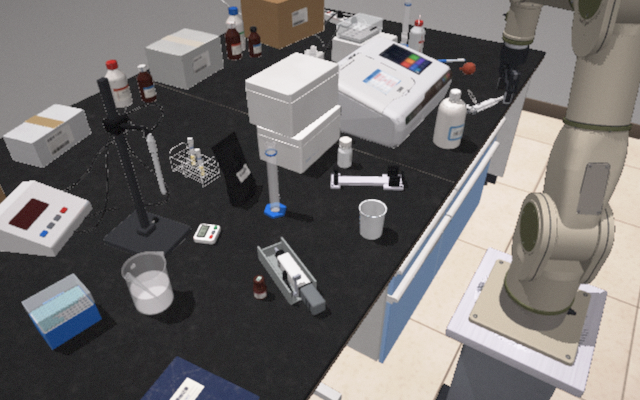

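The top view has the mixer in its trough at about (257,222), with the battery towards the robot at (242,250). The cradle runs from the fork (390,183) to the black pocket (422,240), and the scene view agrees that the black cheeks are nearest the robot. Next I'll enlarge both.

```bash
cat > h.py <<'E'
import numpy as np, cv2
from workcell import status, viewer, manip
from scipy.spatial.transform import Rotation as Ro
def ray(m,u,v):
    d=np.array([(u-m['cx'])/m['fx'],(v-m['cy'])/m['fy'],1.]); R=np.array(m['R']); return -R.T@np.array(m['t']), R.T@d
def onz(m,u,v,z):
    c,d=ray(m,u,v); return c+d*(z-c[2])/d[2]
def proj(m,X):
    p=np.array(m['R'])@np.array(X)+np.array(m['t']); return np.array([m['fx']*p[0]/p[2]+m['cx'],m['fy']*p[1]/p[2]+m['cy']])
E
python3 - <<'E'
from h import *
t=cv2.imread('pics/top0.png')
a=cv2.resize(t[175:275,220:300],None,fx=5,fy=5,interpolation=cv2.INTER_CUBIC)
b=cv2.resize(t[165:265,365:445],None,fx=5,fy=5,interpolation=cv2.INTER_CUBIC)
cv2.imwrite('pics/crop0.png',np.hstack([a,b]))
E
```

```text
(no output)
```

View pics/crop0.png

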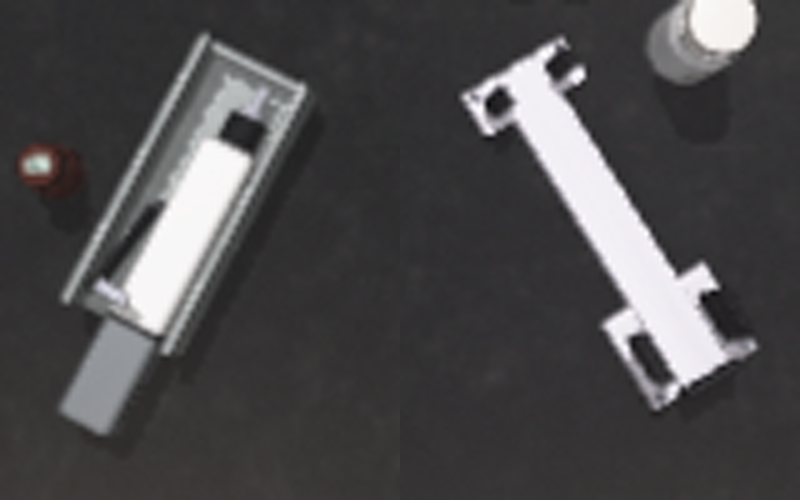

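```bash
python3 - <<'E'
from h import *
np.set_printoptions(precision=4,suppress=True)
m=viewer.camera_model('top')
T=lambda x,y,z:onz(m,220+(x+.5)/5-.5,175+(y+.5)/5-.5,z)[:2]
C=lambda x,y,z:onz(m,365+(x-400+.5)/5-.5,165+(y+.5)/5-.5,z)[:2]
def an(a,b): d=b-a; return np.degrees(np.arctan2(d[1],d[0])),np.linalg.norm(d)
bl,br=T(60,412,.042),T(104,436,.042); fl,fr=T(205,137,.042),T(256,153,.042)
print('batt rear',bl,br,an(bl,br)); print('house front',fl,fr,an((bl+br)/2,(fl+fr)/2),'exp192')
wl=[T(67,300,.046),T(207,37,.046)]; wr=[T(172,353,.046),T(303,88,.046)]
print('walls',wl,an(*wl),wr,an(*wr))
l=[C(635,300,.014),C(520,120,.014)]; r=[C(680,270,.014),C(565,90,.014)]
print('deck',an(*l),an(*r),l,r,np.mean(l+r,axis=0))
for z in (0,.014,.048):
  P=[C(*p,z) for p in((463,97),(563,40),(655,408),(755,347))]
  print(z,P,an((P[2]+P[3])/2,(P[0]+P[1])/2),np.linalg.norm(P[0]-P[1]),np.linalg.norm(P[3]-P[2]))
E
```

```text
batt rear [0.4234 0.2989] [0.409 0.272] (np.float64(-118.16394872934937), np.float64(0.03060462363855501))
house front [0.5899 0.2131] [0.5798 0.1817] (np.float64(-27.57336413358236), np.float64(0.19022143432799785)) exp192
walls [array([0.4907, 0.2951]), array([0.6513, 0.212 ])] (np.float64(-27.370925879970788), np.float64(0.18085476030356756)) [array([0.4585, 0.2308]), array([0.6192, 0.1526])] (np.float64(-25.94460157622678), np.float64(0.1787154912606969))
deck (np.float64(31.00316233468979), np.float64(0.13185710250236435)) (np.float64(30.822298727103185), np.float64(0.13204908151289718)) [array([ 0.5189, -0.2515]), array([ 0.632 , -0.1836])] [array([ 0.5373, -0.2799]), array([ 0.6507, -0.2122])] [ 0.5847 -0.2318]
0 [array([ 0.649 , -0.1501]), array([ 0.6851, -0.2144]), array([ 0.4525, -0.2646]), array([ 0.4899, -0.3279])] (np.float64(30.20659207525369), np.float64(0.22662015437060504)) 0.0737212016487202 0.07351053073326932
0.014 [array([ 0.6468, -0.1483]), array([ 0.6825, -0.2119]), array([ 0.4526, -0.2615]), array([ 0.4895, -0.3241])] (np.float64(30.206592075253692), np.float64(0.22402852039497992)) 0.07287812407052617 0.07266986239314006
0.048 [array([ 0.6416, -0.144 ]), array([ 0.6763, -0.2058]), array([ 0.4529, -0.254 ]), array([ 0.4888, -0.3148])] (np.float64(30.20659207525368), np.float64(0.2177345521684616)) 0.07083064995205478 0.07062823928139754
```

```bash
cat >> h.py <<'E'
np.set_printoptions(precision=4,suppress=True)
def rows(wps):
    "world waypoints (x,y,z,yaw of tool x in deg) -> turn deg, shift in tool axes"
    o=status.get_obs(); R0=Ro.from_quat(o['ee_rot']); p0=np.array(o['position'])
    for w in wps:
        Rd=Ro.from_euler('z',w[3],degrees=True)*Ro.from_quat([1,0,0,0])
        a=(R0.inv()*Rd).as_rotvec(degrees=True); d=R0.inv().apply(np.array(w[:3])-p0)
        print(np.round(a,1).tolist(),np.round(d,4).tolist(),'dist',round(float(np.linalg.norm(d)),3))
def say():
    o=status.get_obs(); print(o['clock'],o['position'],'yaw',Ro.from_quat(o['ee_rot']).as_euler('zyx',degrees=True),o['ft_force'],o['grip_width'],o['grasp_force'],manip.tip_extent)
E
python3 - <<'E'
from h import *
m=viewer.camera_model('top')
print('beaker',onz(m,342,246,.092),'cyl',onz(m,320,160,.0),'amber',onz(m,228,208,.059),'white',onz(m,428,169,.098))
rows([(.46,-.28,.26,60),(.50,-.05,.26,110),(.43,.26,.26,153)])
E
```

```text
beaker [ 0.4549 -0.033   0.092 ] cyl [0.7284 0.031  0.    ] amber [0.5706 0.3088 0.059 ] white [ 0.677  -0.2868  0.098 ]
[-0.1, -0.0, -33.2] [0.2843, -0.1674, -0.0152] dist 0.33
[-0.1, -0.0, -83.2] [0.4237, -0.3546, -0.015] dist 0.553
[-0.0, -0.1, -126.2] [0.501, -0.6629, -0.0146] dist 0.831
```

Call:
play_rows:
  plan: [0,0,-33,0.284,-0.167,-0.015,1,0,0,-33,0.284,-0.167,-0.015,1,0,0,-33,0.284,-0.167,-0.015,1,0,0,-33,0.284,-0.167,-0.015,1,0,0,-33,0.284,-0.167,-0.015,1,0,0,-33,0.284,-0.167,-0.015,1,0,0,-83,0.424,-0.355,-0.015,1,0,0,-83,0.424,-0.355,-0.015,1,0,0,-83,0.424,-0.355,-0.015,1,0,0,-83,0.424,-0.355,-0.015,1,0,0,-83,0.424,-0.355,-0.015,1,0,0,-126.2,0.501,-0.663,-0.015,1,0,0,-126.2,0.501,-0.663,-0.015,1,0,0,-126.2,0.501,-0.663,-0.015,1,0,0,-126.2,0.501,-0.663,-0.015,1,0,0,-126.2,0.501,-0.663,-0.015,1,0,0,-126.2,0.501,-0.663,-0.015,1,0,0,-126.2,0.501,-0.663,-0.015,1]

```text
clock: 2.35
position: [0.4304, 0.2591, 0.2599]
ee_rot: [0.234, 0.972, -0.0, -0.0]
ft_force: [-0.6, -0.5, -0.4]
grip_width: 0.999
grasp_force: 0.0
```

```bash
python3 - <<'E'
from h import *
say()
m=viewer.camera_model('wrist'); cv2.imwrite('pics/w1.png',viewer.camera('wrist')[:,:,::-1]); import pickle; pickle.dump(m,open('w1.pkl','wb'))
ang=np.radians(-27.2); f=np.array([np.cos(ang),np.sin(ang)])
for x in(-122,-54,70): print(x,proj(m,[*(np.array([.4162,.2855])+f*(x+122)/1000),.042]))
E
```

```text
2.35 [0.4304 0.2591 0.2599] yaw [-152.9857   -0.0369  179.9678] [-0.6445 -0.5317 -0.3639] 0.9986159811981302 0.0 0.014
-122 [333.528  151.8598]
-54 [332.5038 205.9042]
70 [330.9141 289.7954]
```

View pics/w1.png

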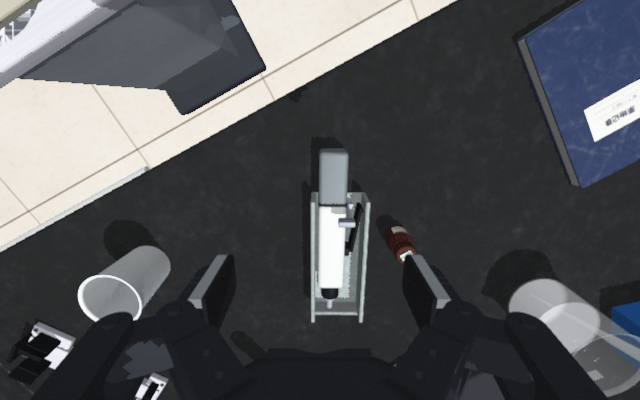

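The wrist view has the battery top from (320,150) to (347,205) and the housing down to row 287. That fits the predicted axis (334,152)–(331,290) to within about 2 px.

```bash
python3 - <<'E'
from h import *
rows([(.440,.273,.10,152.8),(.440,.273,.024,152.8)])
E
```

```text
[-0.0, -0.0, 0.1] [-0.0015, 0.0174, 0.1599] dist 0.161
[-0.0, -0.0, 0.1] [-0.0015, 0.0175, 0.2359] dist 0.237
```

Call:
play_rows:
  plan: [0,0,0.1,-0.0015,0.0175,0.16,1,0,0,0.1,-0.0015,0.0175,0.16,1,0,0,0.1,-0.0015,0.0175,0.16,1,0,0,0.1,-0.0015,0.0175,0.18,1,0,0,0.1,-0.0015,0.0175,0.2,1,0,0,0.1,-0.0015,0.0175,0.22,1,0,0,0.1,-0.0015,0.0175,0.236,1,0,0,0.1,-0.0015,0.0175,0.236,1,0,0,0.1,-0.0015,0.0175,0.236,0.5,0,0,0.1,-0.0015,0.0175,0.236,0.3,0,0,0.1,-0.0015,0.0175,0.236,0.2,0,0,0.1,-0.0015,0.0175,0.236,0.1,0,0,0.1,-0.0015,0.0175,0.236,0.1,0,0,0.1,-0.0015,0.0175,0.236,0.1]
  squeeze: 90

```text
clock: 4.15
position: [0.4398, 0.2749, 0.025]
ee_rot: [0.234, 0.972, 0.0, 0.001]
ft_force: [-0.7, -1.3, 5.8]
grip_width: 0.411
grasp_force: 88.7
```

```bash
python3 - <<'E'
from h import *
say()
E
```

```text
4.15 [0.4398 0.2749 0.025 ] yaw [-152.8977    0.0643  179.9977] [-0.7392 -1.2642  5.8333] 0.4109748270103184 88.66674542427063 0.014
```

```bash
python3 - <<'E'
from h import *
print(status.get_obs()['joint_pos'])
f=lambda a:np.array([np.cos(np.radians(a)),np.sin(np.radians(a))])
o=np.array([.575,-.085]);g=o-.095*f(18);print('place tcp',g,'nose',o+.112*f(18))
rows([(.440,.275,.16,153),(.415,.07,.16,153),(.43,-.11,.16,165),(*g,.16,198),(*g,.03,198)])
E
```

```text
[ 0.0388  0.4725 -0.7998  1.9214  0.4231  0.9221  0.1294]
place tcp [ 0.4846 -0.1144] nose [ 0.6815 -0.0504]
[0.0, 0.1, -0.1] [-0.0003, 0.0003, -0.135] dist 0.135
[0.0, 0.1, -0.1] [-0.0714, -0.1936, -0.135] dist 0.247
[0.0, 0.1, -12.1] [-0.1668, -0.347, -0.135] dist 0.408
[0.0, 0.1, -45.1] [-0.2174, -0.326, -0.1349] dist 0.414
[0.0, 0.1, -45.1] [-0.2173, -0.326, -0.0049] dist 0.392
```

Call:
play_rows:
  plan: [0,0,0,0,0,-0.02,0.1,0,0,0,0,0,-0.05,0.1,0,0,0,0,0,-0.09,0.1,0,0,0,0,0,-0.135,0.1,0,0,0,0,0,-0.135,0.1,0,0,0,-0.024,-0.065,-0.135,0.1,0,0,0,-0.048,-0.13,-0.135,0.1,0,0,0,-0.0715,-0.1935,-0.135,0.1,0,0,0,-0.0715,-0.1935,-0.135,0.1,0,0,-4,-0.103,-0.245,-0.135,0.1,0,0,-8,-0.135,-0.296,-0.135,0.1,0,0,-12,-0.167,-0.347,-0.135,0.1,0,0,-20,-0.18,-0.342,-0.135,0.1,0,0,-28,-0.193,-0.336,-0.135,0.1,0,0,-36,-0.205,-0.331,-0.135,0.1,0,0,-45,-0.2175,-0.326,-0.135,0.1,0,0,-45,-0.2175,-0.326,-0.135,0.1,0,0,-45,-0.2175,-0.326,-0.135,0.1]

```text
clock: 6.4
position: [0.4836, -0.1144, 0.1589]
ee_rot: [-0.154, 0.988, 0.0, -0.001]
ft_force: [0.2, 0.2, -2.2]
grip_width: 0.41
grasp_force: 91.2
```

```bash
python3 - <<'E'
from h import *
say(); print(status.get_obs()['joint_pos'],status.get_obs()['torque'])
a=viewer.camera('wrist')[:,:,::-1]; b=viewer.camera('scene')[:,:,::-1]
cv2.imwrite('pics/w2.png',np.vstack([cv2.resize(a[130:360,160:480],(640,460)),b[60:200,:640]]) if 0 else np.hstack([a[100:400,170:470],cv2.resize(b[80:280,240:480],(480,400))[:300]]))
E
```

```text
6.4 [ 0.4836 -0.1144  0.1589] yaw [ 162.2811   -0.0704 -179.9898] [ 0.2121  0.2373 -2.2276] 0.4098648387341252 91.22153162956238 0.014
[ 0.7281  0.1755 -0.6355  1.8733  0.1148  1.1303  1.9308] [-0.0384  0.1931 -0.0252]
```

View pics/w2.png

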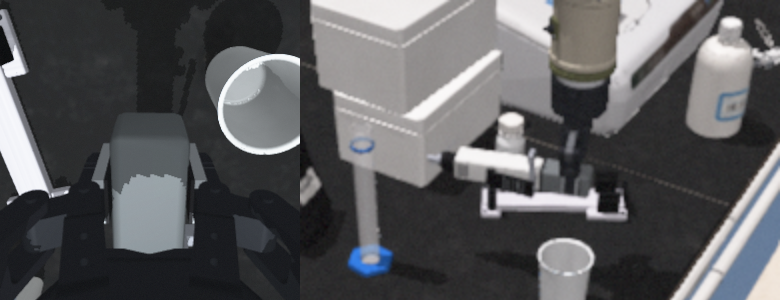

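The mixer is held level by the battery and clear of the beaker. I'll lower it to the bench.

Call:
play_rows:
  plan: [0,0,0,0,0,0.04,0.1,0,0,0,0,0,0.08,0.1,0,0,0,0,0,0.11,0.1,0,0,0,0,0,0.125,0.1,0,0,0,0,0,0.133,0.1,0,0,0,0,0,0.138,0.1,0,0,0,0,0,0.14,0.1,0,0,0,0,0,0.14,0.1]

```text
clock: 7.5
position: [0.4847, -0.1146, 0.0197]
ee_rot: [-0.156, 0.988, -0.0, 0.0]
ft_force: [0.8, -0.1, -3.0]
grip_width: 0.406
grasp_force: 91.2
```

Call:
play_rows:
  plan: [0,0,0,0,0,0.001,0.1,0,0,0,0,0,0.002,0.1,0,0,0,0,0,0.002,0.1,0,0,0,0,0,0.002,0.42,0,0,0,0,0,0.002,0.5,0,0,0,0,0,0.002,0.65,0,0,0,0,0,0.002,0.65,0,0,0,0,0,-0.04,0.65,0,0,0,0,0,-0.1,0.65,0,0,0,0,0,-0.16,0.8,0,0,0,0,0,-0.16,1]

```text
clock: 8.88
position: [0.487, -0.1148, 0.1839]
ee_rot: [-0.156, 0.988, -0.002, 0.004]
ft_force: [0.7, -1.4, -1.5]
grip_width: 0.986
grasp_force: 0.0
```

```bash
python3 - <<'E'
from h import *
say()
rows([(.58,-.16,.24,108),(.56,-.18,.24,30.5)])
E
```

```text
8.875 [ 0.487  -0.1148  0.1839] yaw [162.0932   0.435  179.832 ] [ 0.6675 -1.4262 -1.5   ] 0.9864881099039075 0.0 0.014
[0.1, 0.5, 89.9] [-0.075, -0.0719, -0.0552] dist 0.118
[0.5, 0.5, 167.4] [-0.0498, -0.0847, -0.0553] dist 0.113
```

Call:
play_rows:
  plan: [0,0,20,-0.02,-0.02,-0.055,1,0,0,40,-0.04,-0.04,-0.055,1,0,0,60,-0.05,-0.06,-0.055,1,0,0,80,-0.05,-0.08,-0.055,1,0,0,100,-0.05,-0.085,-0.055,1,0,0,100,-0.05,-0.085,-0.055,1,0,0,110,-0.05,-0.085,-0.055,1,0,0,120,-0.05,-0.085,-0.055,1,0,0,130,-0.05,-0.085,-0.055,1,0,0,140,-0.05,-0.085,-0.055,1,0,0,150,-0.05,-0.085,-0.055,1,0,0,160,-0.05,-0.085,-0.055,1,0.5,0.5,167.4,-0.05,-0.085,-0.055,1,0.5,0.5,167.4,-0.05,-0.085,-0.055,1,0.5,0.5,167.4,-0.05,-0.085,-0.055,1,0.5,0.5,167.4,-0.05,-0.085,-0.055,1,0.5,0.5,167.4,-0.05,-0.085,-0.055,1]

```text
clock: 11.0
position: [0.5579, -0.1799, 0.2333]
ee_rot: [0.965, 0.263, -0.004, -0.003]
ft_force: [0.9, 0.1, 0.1]
grip_width: 0.999
grasp_force: 0.0
```

```bash
python3 - <<'E'
from h import *
import pickle
say()
m=viewer.camera_model('wrist'); a=viewer.camera('wrist')[:,:,::-1]; cv2.imwrite('pics/w3.png',a); pickle.dump(m,open('w3.pkl','wb')); cv2.imwrite('pics/t3.png',viewer.camera('top')[:,:,::-1])
E
```

```text
11.0 [ 0.5579 -0.1799  0.2333] yaw [ -30.5524   -0.5289 -179.8143] [0.8941 0.1054 0.0886] 0.9987640513569258 0.0 0.014
```

View pics/w3.png

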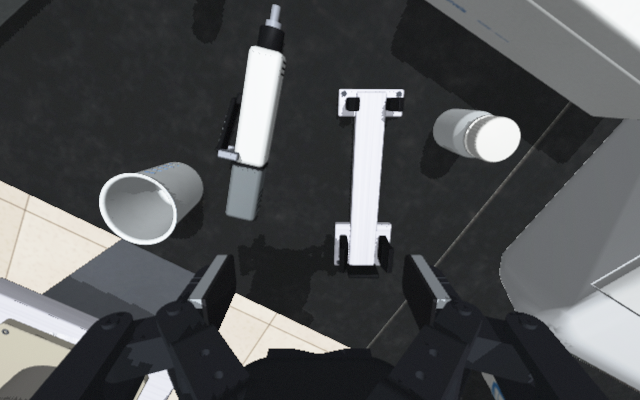

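```bash
python3 - <<'E'
from h import *
a=cv2.imread('pics/w3.png')[40:280,210:410]; a=cv2.resize(a,None,fx=2.5,fy=2.5,interpolation=cv2.INTER_CUBIC)
cv2.imwrite('pics/w3z.png',cv2.convertScaleAbs(a,alpha=1.0))
E
```

```text
(no output)
```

View pics/w3z.png

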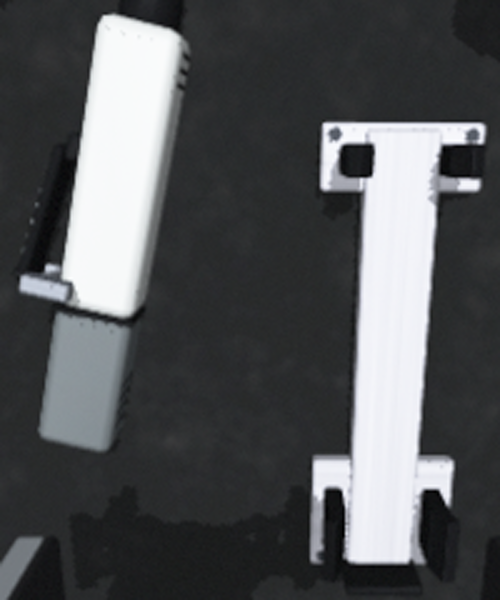

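```bash
python3 - <<'E'
from h import *
import pickle
m=pickle.load(open('w3.pkl','rb'))
P=lambda x,y,z:onz(m,210+(x+.5)/2.5-.5,40+(y+.5)/2.5-.5,z)[:2]
def an(a,b): d=b-a; return round(float(np.degrees(np.arctan2(d[1],d[0]))),2),round(float(np.linalg.norm(d)),4)
# mixer
f=(P(101,20,.036)+P(174,34,.036))/2; h=(P(66,300,.036)+P(135,316,.036))/2; b=(P(41,438,.036)+P(110,448,.036))/2
print('front',f,'mid',h,'rear',b,an(b,f),an(h,f),an(b,h),'wid',np.linalg.norm(P(66,300,.036)-P(135,316,.036)),np.linalg.norm(P(41,438,.036)-P(110,448,.036)))
def side(p0,p1):return an(P(*p1,.036),P(*p0,.036))
print('left edge',side((101,30),(66,295)),'right',side((174,45),(135,305)))
# cradle
l0,l1=P(366,140,.014),P(347,555,.014); r0,r1=P(441,140,.014),P(409,560,.014)
print('deck',an(l1,l0),an(r1,r0),np.linalg.norm(l0-r0),np.linalg.norm(l1-r1))
fr=(P(366,130,.014)+P(441,130,.014))/2; re=(P(346,563,.014)+P(409,563,.014))/2
print('deck front',fr,'rear',re,an(re,fr))
for z in(0,.006): B=[P(321,123,z),P(486,123,z)];print('base front',np.mean(B,axis=0),np.linalg.norm(B[0]-B[1]))
w=(P(345,563,.038)+P(420,563,.038))/2; w2=(P(345,595,.038)+P(420,595,.038))/2;print('rearwall',w,w2)
for x,y in((340,143),(374,143),(340,177),(441,143),(441,177)): print(P(x,y,.048),P(x,y,.014))
E
```

```text
front [ 0.6406 -0.0668] mid [ 0.5302 -0.1047] rear [ 0.4648 -0.1234] (17.84, 0.1847) (18.91, 0.1167) (16.01, 0.068) wid 0.0315216582849561 0.03319605849975567
left edge (18.0, 0.11) right (18.74, 0.1086)
deck (30.12, 0.2116) (30.16, 0.2145) 0.03350662389028654 0.03378273418793247
deck front [ 0.6647 -0.183 ] rear [ 0.474  -0.2939] (30.18, 0.2207)
base front [ 0.6687 -0.183 ] 0.07615541623593464
base front [ 0.668  -0.1823] 0.07488840292545854
rearwall [ 0.486  -0.2854] [ 0.4703 -0.2957]
[ 0.6441 -0.1594] [ 0.6457 -0.1616]
[ 0.6511 -0.1712] [ 0.6535 -0.1747]
[ 0.633  -0.1664] [ 0.6334 -0.1694]
[ 0.6648 -0.1945] [ 0.6687 -0.2005]
[ 0.654 -0.202] [ 0.6567 -0.2088]
```

The wrist view puts the mixer on the bench with yaw about 18.2°: housing front at (267,48), battery rear at (240,217). The cradle yaw is about 30.2° and its seat near (0.5835, -0.231), from three consistent references: rear wall, base front and fork.

```bash
python3 - <<'E'
from h import *
rows([(.618,-.0735,.12,18.2),(.618,-.0735,.021,18.2)])
E
```

```text
[-0.4, 0.4, 12.5] [0.1066, -0.0601, 0.1135] dist 0.167
[-0.4, 0.4, 12.5] [0.1072, -0.0594, 0.2124] dist 0.245
```

Call:
play_rows:
  plan: [-0.4,0.4,12.5,0.1066,-0.06,0.06,1,-0.4,0.4,12.5,0.1066,-0.06,0.113,1,-0.4,0.4,12.5,0.1066,-0.06,0.113,1,-0.4,0.4,12.5,0.1066,-0.06,0.113,1,-0.4,0.4,12.5,0.107,-0.06,0.15,1,-0.4,0.4,12.5,0.107,-0.06,0.18,1,-0.4,0.4,12.5,0.107,-0.0595,0.2,1,-0.4,0.4,12.5,0.107,-0.0595,0.212,1,-0.4,0.4,12.5,0.107,-0.0595,0.212,0.8,-0.4,0.4,12.5,0.107,-0.0595,0.212,0.5,-0.4,0.4,12.5,0.107,-0.0595,0.212,0.3,-0.4,0.4,12.5,0.107,-0.0595,0.212,0.1,-0.4,0.4,12.5,0.107,-0.0595,0.212,0.1,-0.4,0.4,12.5,0.107,-0.0595,0.212,0.1]
  squeeze: 110

```text
clock: 12.85
position: [0.6195, -0.074, 0.0237]
ee_rot: [0.988, 0.156, 0.002, 0.001]
ft_force: [-1.3, -0.7, 6.3]
grip_width: 0.402
grasp_force: 110.3
```

```bash
python3 - <<'E'
from h import *
say()
rows([(.618,-.0735,.12,18.2)])
E
```

```text
12.85 [ 0.6195 -0.074   0.0237] yaw [-18.0014   0.2138 179.9499] [-1.2633 -0.696   6.3039] 0.4018125441678184 110.32683491706848 0.014
[0.1, -0.2, -0.2] [-0.001, -0.0007, -0.0963] dist 0.096
```

Call:
play_rows:
  plan: [0,0,0,0,0,-0.02,0.1,0,0,0,0,0,-0.05,0.1,0,0,0,0,0,-0.08,0.1,0,0,0,0,0,-0.11,0.1,0,0,0,0,0,-0.11,0.1]

```text
clock: 13.48
position: [0.62, -0.0738, 0.1357]
ee_rot: [0.988, 0.156, 0.003, 0.001]
ft_force: [0.3, 0.2, -3.2]
grip_width: 0.406
grasp_force: 109.9
```

```bash
python3 - <<'E'
from h import *
say()
rows([(.6215,-.2089,.132,30.2),(.6215,-.2089,.070,30.2)])
E
```

```text
13.475 [ 0.62   -0.0738  0.1357] yaw [-18.0026   0.3916 179.9341] [ 0.328   0.1687 -3.1709] 0.4057662078988297 109.90460157394409 0.014
[0.2, -0.3, -12.2] [-0.0403, 0.1289, 0.0039] dist 0.135
[0.2, -0.3, -12.2] [-0.0407, 0.1287, 0.0659] dist 0.15
```

Call:
play_rows:
  plan: [0,0,-4,-0.013,0.043,0.004,0.1,0,0,-8,-0.026,0.086,0.004,0.1,0.2,-0.3,-12.2,-0.0405,0.129,0.004,0.1,0.2,-0.3,-12.2,-0.0405,0.129,0.004,0.1,0.2,-0.3,-12.2,-0.0405,0.129,0.03,0.1,0.2,-0.3,-12.2,-0.0405,0.129,0.045,0.1,0.2,-0.3,-12.2,-0.0405,0.129,0.045,0.1,0.2,-0.3,-12.2,-0.0405,0.129,0.045,0.1]

```text
clock: 14.48
position: [0.6202, -0.2088, 0.0879]
ee_rot: [0.965, 0.261, -0.002, -0.001]
ft_force: [0.6, 0.4, -2.7]
grip_width: 0.4
grasp_force: 110.0
```

```bash
python3 - <<'E'
from h import *
say()
a=viewer.camera('top')[:,:,::-1]; b=viewer.camera('scene')[:,:,::-1]; c=viewer.camera('wrist')[:,:,::-1]
a=cv2.resize(a[165:265,365:445],None,fx=3,fy=3,interpolation=cv2.INTER_CUBIC)
b=cv2.resize(b[110:210,310:430],None,fx=4,fy=4,interpolation=cv2.INTER_CUBIC)[:300]
p=np.hstack([a,b]); d=cv2.resize(c[50:350,170:470],(300,300))
cv2.imwrite('pics/p4.png',np.vstack([p,np.hstack([d,np.zeros((300,p.shape[1]-300,3),np.uint8)])]))
print(p.shape)
E
```

```text
14.475 [ 0.6202 -0.2088  0.0879] yaw [ -30.2202   -0.2312 -179.9814] [ 0.559   0.3574 -2.6702] 0.39989196093599966 110.03401637077332 0.014
(300, 720, 3)
```

View pics/p4.png

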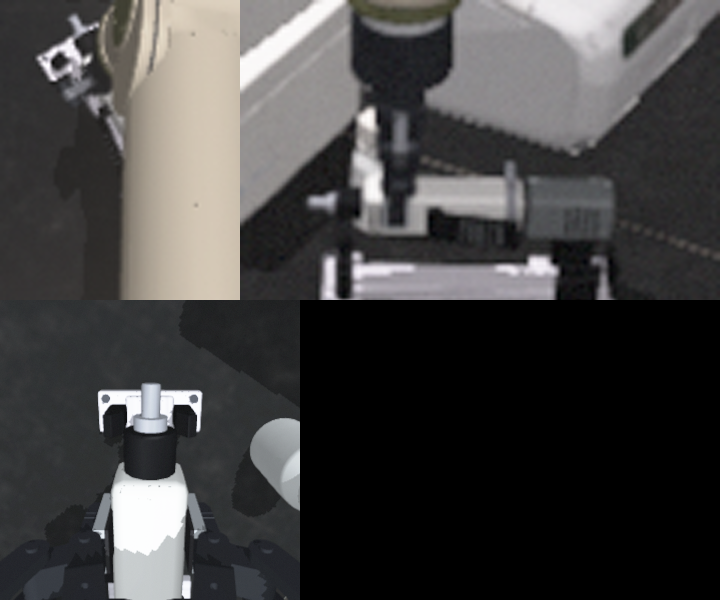

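The scene view has the mixer level above the cradle. In the wrist view the neck (column 151) is centred between the fork cheeks (base 98–201). I'll lower it in.

Call:
play_rows:
  plan: [0,0,0,0.001,0,0.01,0.1,0,0,0,0.001,0,0.02,0.1,0,0,0,0.001,0,0.03,0.1,0,0,0,0.001,0,0.038,0.1,0,0,0,0.001,0,0.044,0.1,0,0,0,0.001,0,0.048,0.1,0,0,0,0.001,0,0.05,0.1,0,0,0,0.001,0,0.05,0.1]

```text
clock: 15.62
position: [0.6206, -0.2086, 0.0378]
ee_rot: [0.965, 0.26, -0.002, -0.001]
ft_force: [-1.2, 0.4, 1.2]
grip_width: 0.399
grasp_force: 110.4
```

Call:
play_rows:
  plan: [0,0,0,0,0,0.001,0.1,0,0,0,0,0,0.002,0.1,0,0,0,0,0,0.002,0.1,0,0,0,0,0,0.002,0.42,0,0,0,0,0,0.002,0.5,0,0,0,0,0,0.002,0.6,0,0,0,0,0,0.002,0.65,0,0,0,0,0,-0.04,0.65,0,0,0,0,0,-0.09,0.6,0,0,0,-0.06,0,-0.15,0.3,0,0,0,-0.1,0,-0.2,0,0,0,0,-0.1,0,-0.2,0,0,0,0,-0.1,0,-0.2,0,0,0,0,-0.1,0,-0.2,0]

```text
clock: 17.38
position: [0.5353, -0.2575, 0.2357]
ee_rot: [0.965, 0.261, -0.003, -0.002]
ft_force: [-0.1, 1.1, 0.1]
grip_width: -0.003
grasp_force: 0.0
```

```bash
python3 - <<'E'
from h import *
import pickle
say()
m=viewer.camera_model('wrist'); c=viewer.camera('wrist')[:,:,::-1]; cv2.imwrite('pics/w5raw.png',c); pickle.dump(m,open('w5.pkl','wb'))
b=viewer.camera('scene')[:,:,::-1]; cv2.imwrite('pics/s5.png',b)
b=cv2.resize(b[140:200,310:430],(800,400))[:, :400+400]
c=c[20:380,180:500]; c=cv2.resize(c,None,fx=1.65,fy=1.65,interpolation=cv2.INTER_CUBIC)
b=cv2.resize(cv2.imread('pics/s5.png')[150:210,325:415],(270,180),interpolation=cv2.INTER_CUBIC)
z=np.zeros((594,270,3),np.uint8); z[:180]=b
cv2.imwrite('pics/p5.png',np.hstack([c[:594],z])); print(c.shape)
E
```

```text
17.375 [ 0.5353 -0.2575  0.2357] yaw [ -30.2928   -0.3814 -179.8806] [-0.0907  1.0594  0.0995] -0.003421002567906294 0.0 0.014
(594, 528, 3)
```

View pics/p5.png

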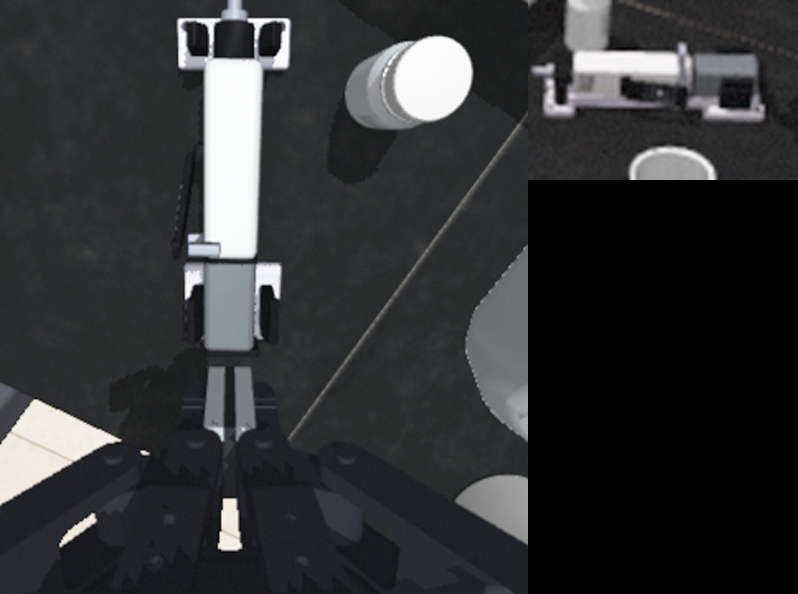

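Seated: the wrist crop has the neck between the fork blocks, the battery between the cheeks, and the lever tab at crop (205,245). Next I'll fix its pose for the lever push.

```bash
python3 - <<'E'
from h import *
import pickle
m=pickle.load(open('w5.pkl','rb'))
P=lambda x,y,z:onz(m,180+(x+.5)/1.65-.5,20+(y+.5)/1.65-.5,z)[:2]
f=(P(206,58,.05)+P(263,58,.05))/2; b=(P(206,350,.05)+P(254,350,.05))/2
u=f-b; L=np.linalg.norm(u); u/=L; n=np.array([-u[1],u[0]]); print('f,b',f,b,L,np.degrees(np.arctan2(u[1],u[0])))
a=np.radians(30.2);u=np.array([np.cos(a),np.sin(a)]);n=np.array([-u[1],u[0]])
o=(f+b)/2+.026*u; print('origin',o)
for z in(.072,):
  for p in((188,247),(220,247),(204,236),(204,256)): q=P(*p,.014+.058)-o; print('tab',p,q@u,q@n)
M=lambda x,y,z:(*(o+u*x+n*y),z)
yaw=30.2
def arc(t,h=.011):  # tip front-lower corner on lever face; TCP 11 mm behind, tip .014 below
    s,c=np.sin(t),np.cos(t); x=-.044+.034*s-.0035*c; z=.014+.024+.034*c+.0035*s
    return (*M(x-h,.016,0)[:2],z+.014,yaw)
st=arc(0); print(st)
rows([(*M(-.075,.016,0)[:2],.12,yaw),(*M(-.075,.016,0)[:2],st[2],yaw)]+[arc(t) for t in(0,.25,.5,.75,.95,1.05)])
E
```

```text
f,b [ 0.6431 -0.1974] [ 0.479  -0.2902] 0.18855625650880276 29.505958122297073
origin [ 0.5835 -0.2307]
tab (188, 247) -0.04026985482022676 0.027137011516150236
tab (220, 247) -0.040216716354687015 0.007377302086927887
tab (204, 236) -0.03336271585062497 0.01714984036293452
tab (204, 256) -0.04594965773867921 0.01734296241654852
(np.float64(0.5248946563750359), np.float64(-0.2463266028781285), np.float64(0.08600000000000001), 30.2)
[-0.3, 0.3, 0.1] [-0.0192, -0.0143, 0.1158] dist 0.118
[-0.3, 0.3, 0.1] [-0.0191, -0.0141, 0.1498] dist 0.152
[-0.3, 0.3, 0.1] [-0.0026, -0.014, 0.1497] dist 0.15
[-0.3, 0.3, 0.1] [0.006, -0.014, 0.1498] dist 0.151
[-0.3, 0.3, 0.1] [0.0142, -0.014, 0.1521] dist 0.153
[-0.3, 0.3, 0.1] [0.0216, -0.014, 0.1563] dist 0.158
[-0.3, 0.3, 0.1] [0.0266, -0.0139, 0.1609] dist 0.164
[-0.3, 0.3, 0.1] [0.0288, -0.0139, 0.1636] dist 0.167
```

Call:
play_rows:
  plan: [-0.3,0.3,0,-0.019,-0.014,0.06,0,-0.3,0.3,0,-0.019,-0.014,0.115,0,-0.3,0.3,0,-0.019,-0.014,0.14,0,-0.3,0.3,0,-0.019,-0.014,0.15,0,-0.3,0.3,0,-0.01,-0.014,0.15,0,-0.3,0.3,0,-0.003,-0.014,0.15,0,-0.3,0.3,0,0.002,-0.014,0.15,0,-0.3,0.3,0,0.006,-0.014,0.15,0,-0.3,0.3,0,0.01,-0.014,0.151,0,-0.3,0.3,0,0.014,-0.014,0.152,0,-0.3,0.3,0,0.018,-0.014,0.154,0,-0.3,0.3,0,0.022,-0.014,0.1565,0,-0.3,0.3,0,0.0245,-0.014,0.159,0,-0.3,0.3,0,0.027,-0.014,0.161,0,-0.3,0.3,0,0.029,-0.014,0.1625,0,-0.3,0.3,0,0.031,-0.014,0.164,0,-0.3,0.3,0,0.031,-0.014,0.164,0]

```text
clock: 19.6
position: [0.5533, -0.2318, 0.0739]
ee_rot: [0.966, 0.26, 0.0, 0.001]
ft_force: [-4.8, -0.5, 6.9]
grip_width: 0.003
grasp_force: 4.6
```

```bash
python3 - <<'E'
from h import *
say()
c=viewer.camera('wrist')[:,:,::-1]; b=viewer.camera('scene')[:,:,::-1]
b=cv2.resize(b[140:200,325:415],(540,360),interpolation=cv2.INTER_CUBIC)
c=cv2.resize(c[120:340,250:380],(213,360),interpolation=cv2.INTER_CUBIC)
cv2.imwrite('pics/p6.png',np.hstack([b,c]))
E
```

```text
19.6 [ 0.5533 -0.2318  0.0739] yaw [-30.1578   0.0607 179.8834] [-4.8115 -0.4961  6.8777] 0.0031706282342675255 4.6239011362195015 0.014
```

View pics/p6.png

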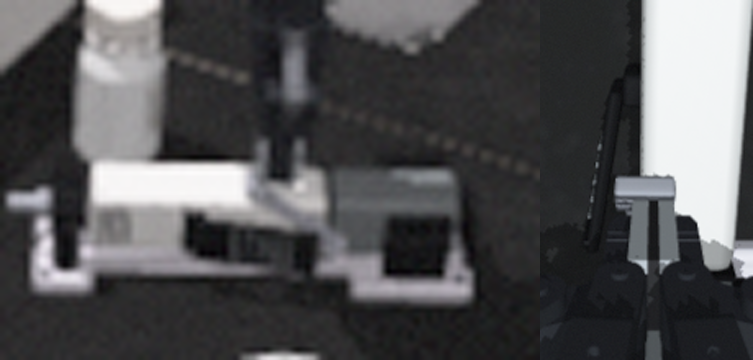

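The lever leans fully forward, with the tip at its modelled end pose and the force rising against the stop. I'll give it a small extra push, then lift off back and up.

Call:
play_rows:
  plan: [0,0,0,0.001,0,0.001,0,0,0,0,0.0015,0,0.002,0,0,0,0,0.0015,0,0.002,0,0,0,0,-0.005,0,-0.01,0,0,0,0,-0.01,0,-0.04,0,0,0,0,-0.01,0,-0.08,0.4,0,0,0,-0.01,0,-0.12,1,0,0,0,-0.01,0,-0.12,1,0,0,0,-0.01,0,-0.12,1]

```text
clock: 20.82
position: [0.5448, -0.2358, 0.193]
ee_rot: [0.965, 0.261, 0.001, 0.001]
ft_force: [-0.4, -1.2, -0.7]
grip_width: 0.848
grasp_force: 0.0
```

```bash
python3 - <<'E'
from h import *
say()
m=viewer.camera_model('wrist'); c=viewer.camera('wrist')[:,:,::-1]
import pickle; pickle.dump(m,open('w7.pkl','wb'))
cv2.imwrite('pics/p7.png',cv2.resize(c[100:400,240:400],None,fx=2,fy=2,interpolation=cv2.INTER_CUBIC))
a=np.radians(30.2);u=np.array([np.cos(a),np.sin(a)]);n=np.array([-u[1],u[0]]);o=np.array([.5835,-.2307])
M=lambda x,y:o+u*x+n*y
for x in(-.029,): rows([(*M(x,.006),.09,30.2),(*M(x,.006),.03,30.2)])
for X in((-.016,.006,.058),(-.016,.026,.058),(-.0115,.016,.061),(-.044,.018,.05)): print(X,2*(proj(m,[*M(X[0],X[1]),X[2]])-[240,100]))
E
```

```text
20.825 [ 0.5448 -0.2358  0.193 ] yaw [-30.2102   0.1168 179.9366] [-0.3692 -1.2029 -0.6903] 0.8483111981484013 0.0 0.014
[0.1, -0.0, 0.0] [0.0072, 0.0092, 0.1025] dist 0.103
[0.1, -0.0, 0.0] [0.0072, 0.0091, 0.1625] dist 0.163
(-0.016, 0.006, 0.058) [175.9943 143.6807]
(-0.016, 0.026, 0.058) [132.5566 143.6995]
(-0.0115, 0.016, 0.061) [154.2366 135.4728]
(-0.044, 0.018, 0.05) [150.3409 196.0631]
```

View pics/p7.png

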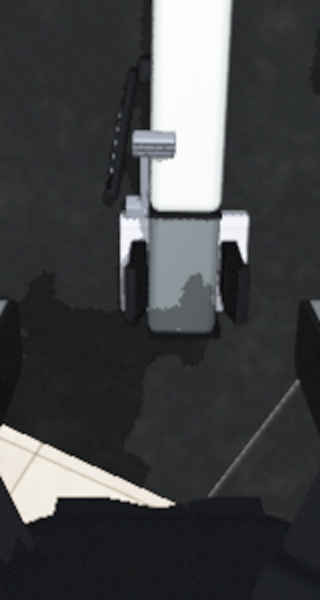

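The tab is at (132–176, 130–157), exactly where the fully forward pose projects. Next is the paddle.

Call:
play_rows:
  plan: [0,0,0,0.007,0.009,0.05,1,0,0,0,0.007,0.009,0.1,1,0,0,0,0.007,0.009,0.13,1,0,0,0,0.007,0.009,0.15,1,0,0,0,0.007,0.009,0.163,0.9,0,0,0,0.007,0.009,0.163,0.82,0,0,0,0.007,0.009,0.163,0.82]
  squeeze: 45

```text
clock: 21.75
position: [0.5567, -0.2407, 0.0317]
ee_rot: [0.965, 0.261, 0.002, 0.002]
ft_force: [0.1, -0.4, 0.2]
grip_width: 0.821
grasp_force: 0.0
```

```bash
python3 - <<'E'
from h import *
o=np.array([.5835,-.2307]);a=np.radians(30.2);u=np.array([np.cos(a),np.sin(a)]);n=np.array([-u[1],u[0]])
say(); d=status.get_obs()['position'][:2]-o; print(d@u,d@n)
E
```

```text
21.75 [ 0.5567 -0.2407  0.0317] yaw [-30.1993   0.226  179.8813] [ 0.0699 -0.3945  0.2104] 0.8206423208868062 0.0 0.014
-0.02824821160637388 0.0048189210043533045
```

Call:
play_rows:
  plan: [0,0,0,0,0,0.001,0.3,0,0,0,0,0,0.001,0.3,0,0,0,0,0,0.001,0.3,0,0,0,0,0,0.001,0.3,0,0,0,0,0,0.001,0.3,0,0,0,0,0,0.001,0.3]
  squeeze: 45

```text
clock: 22.5
position: [0.5576, -0.242, 0.0316]
ee_rot: [0.966, 0.26, 0.003, 0.003]
ft_force: [1.6, -1.3, 7.2]
grip_width: 0.535
grasp_force: 48.7
```

The width of 0.535 is about 47 mm once corrected by the offset seen on the 36 mm grips, so the paddle is fully in. I'll hold, release and retreat.

Call:
play_rows:
  plan: [0,0,0,0,0,0,0.3,0,0,0,0,0,0,0.3,0,0,0,0,0,0,0.3,0,0,0,0,0,0,0.3,0,0,0,0,0,0,0.3,0,0,0,0,0,0,0.3,0,0,0,0,0,0,0.3,0,0,0,0,0,0,0.3,0,0,0,0,0,0,0.3,0,0,0,0,0,0,1,0,0,0,0,0,0,1,0,0,0,0,0,0,1,0,0,0,0,0,0,1,0,0,0,0,0,-0.04,1,0,0,0,0,0,-0.1,1,0,0,0,-0.02,0,-0.16,1,0,0,0,-0.02,0,-0.16,1,0,0,0,-0.02,0,-0.16,1]

```text
clock: 24.75
position: [0.5381, -0.2503, 0.1891]
ee_rot: [0.966, 0.26, 0.001, 0.001]
ft_force: [-0.7, 0.1, -0.8]
grip_width: 1.001
grasp_force: 0.0
```

```bash
python3 - <<'E'
from h import *
say()
c=viewer.camera('wrist')[:,:,::-1]; b=viewer.camera('scene')[:,:,::-1]
b=cv2.resize(b[140:200,325:415],(450,300),interpolation=cv2.INTER_CUBIC)
c=cv2.resize(c[50:350,240:400],None,fx=2,fy=2,interpolation=cv2.INTER_CUBIC)
z=np.zeros((600,450,3),np.uint8); z[:300]=b
cv2.imwrite('pics/p8.png',np.hstack([c,z]))
E
```

```text
24.75 [ 0.5381 -0.2503  0.1891] yaw [-30.1859   0.1231 179.9194] [-0.6578  0.1008 -0.7759] 1.0011685988013113 0.0 0.014
```

View pics/p8.png

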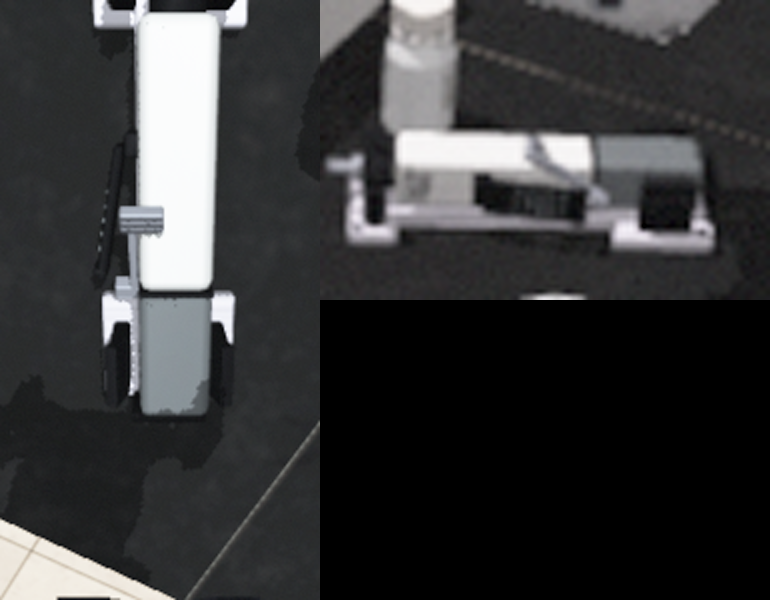

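The mixer lies home between cheeks and fork, the lever tab is forward at (142,220), and the paddle is out again at (100,270).

```bash
python3 -c "
from workcell import manip
print(manip.hand_in())"
```

```text
the job is handed in; nothing more can be done
None
```

I handed the job in at about 25 s of the 72 s: the mixer is home in the cradle, the lever is fully forward, and the paddle was squeezed fully in for about 1.5 s and is out again. I kept clear of the bottles, beaker and cylinder, and the hand-in returned no verdict.

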